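Find and mark the balance point of a ballasted bar

ROBOT

A 6-joint arm with a two-finger parallel gripper is mounted at the origin on the work surface; the furniture and walls round the work are solid. World frame = base frame: x ahead of the robot, y to its left, z up, the work surface at z = 0. Lengths are in m, angles in rad, forces in N, time in s.
With the tool pointing down it reaches from about 0.15 to 0.775 m from the base axis. Payload 6.1 kg.
Tool frame: the origin (TCP) lies midway between the tips of the shut fingers; the grasp point (between the pads) lies ctrl.tcp_to_grasp behind it (ctrl.tcp_to_grasp is the distance from the TCP to the grasp point, in m); z points along the fingers, y is the line along which they close (so a half turn about z gives the same grasp; the last joint's range is limited). The gripper opens to 85 mm and grips with 20 to 120 N. Pads are 22 mm wide; open, the fingers measure 114 mm over their backs; the gripper's body (76 mm by 85 mm) begins 54 mm behind the grasp point. The pads swing forward as they close: fully open they stand 13 mm farther back than shut.
Start: joints at [1.238, 0.126, -0.04, 1.405, 0, 1.571], TCP at [0.172, 0.496, 0.231] pointing down, gripper open.
Joint ranges: [-2.72, 2.72], [-0.95, 1.95], [-1.27, 1.35], [-1.78, 2.02], [-1.46, 1.47], [-3.14, 3.14]. Speed limits (rad/s): [2.39, 2.39, 3.01, 3.14, 3.14, 3.14].

INTERFACE

Orientations are given as a unit quaternion [x, y, z, w].
In Python, from station import monitor, imaging, finish_job, ctrl gives the robot as it stands.
- The arm moves only by the tool carry_out, never from a script. Its argument "motion" is one flat list of numbers, 6 for each row, row after row: the shift along the world's x, y, z in units of 40 cm (1.0 is 40 cm), then the turn, a rotation vector about the world's x, y, z in units of 2 pi rad (1.0 is 2 pi rad). A call has exactly 5 rows; each row is the pose to reach, as a shift and turn from the pose commanded when the call began, turning the shorter way round; what a row does not reach only later rows make up. A row lasts 1/12 s, in which the tool goes at most 41.7 mm and 7.16 degrees, less where a joint would pass 70% of its speed; a pose out of reach is approached as far as the arm can. A call with a number of a shift or a turn outside -1 to 1 is refused whole. A call with a gripper value outside its range is refused whole. "gripper" is the opening, from 0 (shut) to 1 (fully open), set as the call begins (left out, the last holds). The fingers move at their own pace and stop on an object; "grip_force" is the grip in N (left out, the last holds). Time passes only in rows, so rows that repeat a pose let the fingers close, or fill a call up. It gives the time, the measured TCP pose, the force and the opening at its end, in the units of the state.
- monitor.sense(): the state, without advancing time (a new reading comes with each control period).
- imaging.read_camera(name): name is "scene" or "top"; returns a dict with "img" (400x640x3 uint8, blue, green, red), "range_z" (400x640 float32, m along the optical axis (not along the pixel's ray), 0 where there is no reading), "K" (3x3 intrinsics, pixels), "D" ([k1, k2, p1, p2, k3] as OpenCV has them; the pictures are not rectified), "rvec" (rotation vector, rad) and "tvec" (3), from world to camera coordinates, as OpenCV has them. Camera axes: x right, y down, z forward; pixel columns grow to the right and rows downward; lengths in m; the calibration is good to about 2 mm. A picture is of the moment at which its call begins.
- finish_job(): hands the job in, once; it reports no verdict.
The state is a dict: "time": time; "joints": joint angles; "joint_velocities": joint speeds; "tau": joint torques, N m; "tool_pos": TCP position; "eef_rot": TCP orientation; "force": force on the tool from outside, world axes, zero at the start; "ft_torque": the same for the moment, N m; "width": opening from 0.0 (shut) to 1.0 (fully open).
Only numpy, scipy, OpenCV 4.12 (cv2) and the standard library are available. Lean on these libraries where they do the work, as an engineer would, in place of code of your own. Each camera call takes 0.05 s, during which the arm holds its last target. There are 200 camera calls.

TASK

The aluminium bar on the balancing stand has ballast hidden inside and leans on one end post. Keeping it on the stand, slide it gently lengthwise over the central post, never forcing it against the posts, until it balances level on the central post alone when let go. Then mark the balance point: set the dark steel saddle astride the bar right above the central post, so that the bar still balances level, and leave the things around in place.

Things in the scene. Friction and masses are not known exactly. Their poses are not given: they have to be found in the camera images.
- bar: aluminium bar, 270 x 26 x 18 mm (x, y, z), alike at both ends, dark groove round its middle. Origin: middle of its underside; x along its length, z up. Weighs 0.29 to 0.54 kg; centre of mass up to 34 mm from the middle towards either end. At the start it leans on catch_a, its middle 45 to 52 mm from the central post on that side. Grip it across its 26 mm width, also right over the posts
- bar_mid (a point): middle of the bar's underside, at the groove (same point as the origin of the bar)
- stand: heavy fixed grey stand: base 200 x 50 x 10 mm (a 40 x 34 mm plinth in the middle is 16 mm high) with three slim upright posts in a row along its x axis. Origin at the centre of its underside, z up
- fulcrum: central post of the stand. On top a steel rocker pad, 24 mm long (stand x) by 14 mm wide, top 120 mm above the desk, on a sprung, damped pivot (0.6 Nm/rad); narrower than the bar, so fingers can straddle both. With the centre of mass over the pivot the bar lies level; about 4 mm off, it tilts 0.03 rad; beyond about 9 mm it leans on an end post. Origin same as the stand
- edge (a point): centre of the central post's top (the pad's top when level), 120 mm above the desk; x along the row of posts, z up
- catch_a: end post of the stand at +85 mm along the stand's x, 10 x 14 mm, top 114 mm above the desk, i.e. 6 mm below the central post: a badly unbalanced bar leans 0.07 rad on the end post on its heavy side. A bar held leaning so wedges against the posts when it is slid level; slid along its own slope it runs freely. Origin same as the stand
- catch_b: the same end post at -85 mm along the stand's x
- rest: fixed small grey rest behind the stand on the right, base 60 x 60 mm, carrying a steel rail 26 mm wide, 54 mm long along its x, its top 80 mm above the desk; the saddle is parked on it. Origin at the centre of its underside
- saddle: dark steel marker saddle, 40 g, an upside-down U parked astride the rest: 18 mm along its x, 44 mm along its y, slot between the legs 30 mm wide and 12 mm deep along x; on top a square grip 14 x 14 mm, from 20 to 48 mm above the legs' feet. Origin between the feet at their level, z up. Astride the bar, its x lies along the bar, the feet 12 mm below the bar's top
- burette_stand: fixed stand on the near bench, left; its vertical rod, 12 mm thick and 0.63 m tall at x 0.31, y 0.235 m, and the tube beside it can be hit when the arm swings over
- pencil: green pencil, 136 x 7 x 7 mm, lying left of the stand; leave alone
- vial: small capped sample vial, 27 mm across, 60 mm tall, behind the stand; leave alone
- strips: small flat carton of test strips, 80 x 52 x 16 mm, at the back right; leave alone

How it is judged:
By the outcome, as a careful person would: the job done as asked, in the order asked, and still so for the second after the job is handed in, with the robot touching nothing.
It also fails if it takes over 72 s, if anything falls off the work surface, if the arm or the gripper's body presses on something with over 40 N, if the wrist force passes 120 N, or if a joint passes its speed limit or range.

## Working session

There is one attempt and no reset: what is moved stays moved. The work goes in short steps, Python scripts to look and compute and a tool call to move; the robot and the scene stay as the last step left them, time stands still between calls to the robot, and variables do not carry over. Pictures are saved under pics/ and viewed, on a budget of 10 in all, crops included, one or two more only if the job needs it, and the job is handed in when it is done.

Besides the shell and the picture viewer there is one more tool, called as name(argument=value, ...) on one line, values as JSON. carry_out: Moves the arm, as the interface text tells. Shifts and turns lie within -1 to 1; 1 stands for 40 cm of shift or 2 pi rad of turn. Its arguments: {"type":"object","properties":{"motion":{"type":"array","items":{"type":"number","minimum":-1,"maximum":1}},"gripper":{"type":"number"},"grip_force":{"type":"number"}},"required":["motion"]}

```bash
mkdir -p pics; ls; cat > h.py <<'E'
import numpy as np, cv2
from station import monitor, imaging, finish_job, ctrl
def cam(n):
    c=imaging.read_camera(n); c['R']=cv2.Rodrigues(np.array(c['rvec'],float))[0]; c['t']=np.array(c['tvec'],float).ravel()
    c['K']=np.array(c['K'],float); c['D']=np.array(c['D'],float); return c
def rays(c,uv):
    p=cv2.undistortPoints(np.array(uv,float).reshape(-1,1,2),c['K'],c['D']).reshape(-1,2)
    return np.c_[p,np.ones(len(p))]
def plane(c,uv,z):
    d=rays(c,uv)@c['R']; o=-c['R'].T@c['t']; return o+d*((z-o[2])/d[:,2])[:,None]
def cloud(c):
    v,u=np.nonzero(c['range_z']>0); r=rays(c,np.c_[u,v])*c['range_z'][v,u][:,None]
    return (r-c['t'])@c['R'],u,v
E
python3 - <<'E'
from h import *
for n in('scene','top'):
    c=cam(n); cv2.imwrite(f'pics/{n}0.png',c['img']); print(n,-c['R'].T@c['t'],c['R'][2],c['K'][0,0])
s=monitor.sense(); print(s); print(ctrl.tcp_to_grasp)
E
```

```text
pics
scene [ 0.20860561 -0.53095198  0.83690598] [ 0.28940794  0.58860083 -0.75484575] 400.533200687261
top [0.22677158 0.03121646 1.2894389 ] [ 0.22367874  0.01886676 -0.97448031] 419.2251494767729
{'time': 0.1, 'joints': array([ 1.23803483e+00,  1.26301702e-01, -4.04933506e-02,  1.40541188e+00,
        4.46602015e-05,  1.57078985e+00]), 'joint_velocities': array([-0.00016501, -0.00017291,  0.00366478,  0.00069434, -0.00154964,
       -0.00207139]), 'tau': array([ 5.44139893e-04, -4.36907566e+01,  3.53606343e+01,  1.36150693e-02,
        1.20563527e-04,  1.39064994e-06]), 'tool_pos': array([0.17136022, 0.49585531, 0.23062203]), 'eef_rot': array([ 1.65610953e-01,  9.86190912e-01, -6.91864846e-04, -1.38832187e-04]), 'force': array([-0.01794258, -0.18291856,  0.32324705]), 'ft_torque': array([0.00221996, 0.05295917, 0.00906016]), 'width': 0.997393887103863}
0.0187
```

View pics/scene0.png

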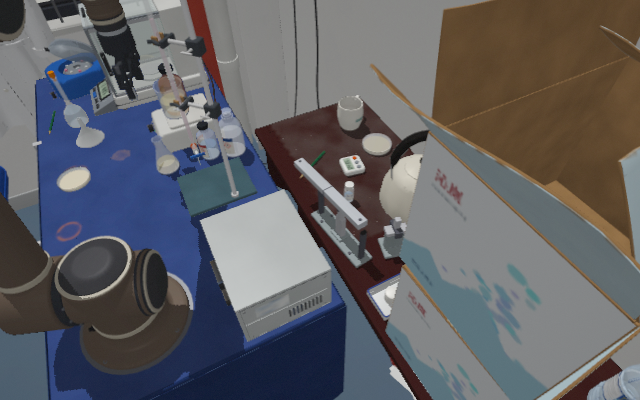

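View pics/top0.png

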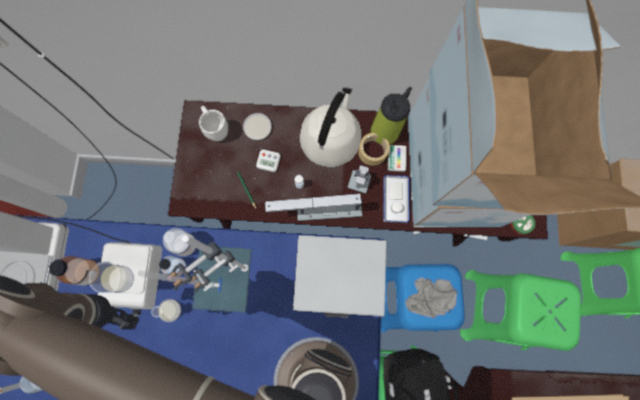

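The scene view shows the bar running from (298,163) to (364,220), the vial at (349,190) and the saddle on its rest at (394,237). The top view shows the bar from (266,207) to (361,199) and the saddle at (360,177), with the kettle behind the vial, a white box between the base and the stand, and the burette stand on the left.

```bash
cat >> h.py <<'E'
def barfit(c,lo=.12,hi=.16,box=(.38,.62,-.2,.3)):
    """top face of the bar: centre, yaw, slope from the depth cloud"""
    P,u,v=cloud(c); m=(P[:,2]>lo)&(P[:,2]<hi)&(P[:,0]>box[0])&(P[:,0]<box[1])&(P[:,1]>box[2])&(P[:,1]<box[3])
    return P[m],u[m],v[m]
E
python3 - <<'E'
from h import *
for n in('top','scene'):
    c=cam(n)
    P,u,v=cloud(c)
    sel=(u>255)&(u<375)&(v>160)&(v<225) if n=='top' else (u>285)&(u<420)&(v>150)&(v<265)
    Q=P[sel]; uu=u[sel];vv=v[sel]
    print(n,np.histogram(Q[:,2],bins=np.arange(-.02,.2,.01)))
    m=(Q[:,2]>.122)&(Q[:,2]<.16)
    mask=np.zeros((400,640),np.uint8); mask[vv[m],uu[m]]=255
    k,l,st,ce=cv2.connectedComponentsWithStats(mask)
    for i in range(1,k):
        if st[i,4]<15: continue
        W=P[(l[v,u]==i)]; 
        pc=W.mean(0); U=np.linalg.svd(W-pc,full_matrices=False)[2]
        t=(W-pc)@U[0]
        print(st[i],pc.round(4),U[0].round(3),t.min().round(3),t.max().round(3),W.min(0).round(3),W.max(0).round(3))
    # kettle and others tall
c=cam('top');P,u,v=cloud(c)
for x0,x1,y0,y1,nm in((300,362,85,165,'kettle'),(360,390,130,168,'ring'),(352,372,165,192,'saddle'),(292,304,172,190,'vial'),(295,387,236,315,'box'),(384,410,175,222,'tray'),(162,250,225,330,'bur'),(410,600,20,225,'carton')):
    W=P[(u>=x0)&(u<x1)&(v>=y0)&(v<y1)]; print(nm,W.min(0).round(3),W.max(0).round(3),np.median(W,0).round(3))
im=c['img'][150:230,250:390]; im=cv2.resize(im,None,fx=5,fy=5,interpolation=cv2.INTER_CUBIC)
s=cam('scene'); im2=cv2.resize(s['img'][140:280,280:430],None,fx=4,fy=4,interpolation=cv2.INTER_CUBIC)
cv2.imwrite('pics/t1.png',im);cv2.imwrite('pics/s1.png',im2)
E
```

```text
top (array([  13, 1855, 3398,  739,  120,   69,   54,   50,   41,   57,  103,
         34,    6,   48,  225,  472,  237,    0,    0,    0,    0]), array([-0.02, -0.01,  0.  ,  0.01,  0.02,  0.03,  0.04,  0.05,  0.06,
        0.07,  0.08,  0.09,  0.1 ,  0.11,  0.12,  0.13,  0.14,  0.15,
        0.16,  0.17,  0.18,  0.19]))
[265 194  96  17 924] [0.4954 0.0395 0.1354] [-0.127  0.99  -0.068] -0.131 0.138 [ 0.467 -0.091  0.122] [0.526 0.177 0.149]
scene (array([  68, 1211, 5132, 1453,  269,  209,  221,  212,  265,  249,  358,
        188,  207,  384,  446,  756,  541, 1411,   18,   31,   34]), array([-0.02, -0.01,  0.  ,  0.01,  0.02,  0.03,  0.04,  0.05,  0.06,
        0.07,  0.08,  0.09,  0.1 ,  0.11,  0.12,  0.13,  0.14,  0.15,
        0.16,  0.17,  0.18,  0.19]))
[401 155  19  29 345] [0.7188 0.0106 0.1303] [-0.624 -0.778 -0.073] -0.051 0.045 [ 0.692 -0.028  0.122] [0.764 0.047 0.152]
[ 294  158   74   72 1136] [0.5003 0.0205 0.1361] [ 0.124 -0.99   0.061] -0.156 0.115 [ 0.471 -0.095  0.122] [0.531 0.175 0.149]
[391 162   5  12  27] [0.6689 0.0239 0.1443] [ 0.112  0.18  -0.977] -0.015 0.022 [0.665 0.018 0.123] [0.672 0.031 0.159]
[ 286  193   43   72 1574] [ 0.3752 -0.0742  0.1514] [-0.143 -0.99  -0.001] -0.139 0.075 [ 0.326 -0.153  0.147] [0.402 0.062 0.155]
kettle [ 0.646 -0.104 -0.01 ] [0.864 0.106 0.247] [0.735 0.004 0.099]
ring [ 0.626 -0.194 -0.007] [ 0.784 -0.091  0.116] [ 0.715 -0.144  0.013]
saddle [ 0.571 -0.14  -0.008] [ 0.662 -0.075  0.123] [ 0.599 -0.1    0.012]
vial [ 0.567  0.077 -0.006] [0.625 0.116 0.066] [0.583 0.095 0.005]
box [ 0.183 -0.325 -0.772] [0.558 0.091 0.158] [ 0.298 -0.045  0.151]
tray [ 0.479 -0.262 -0.006] [ 0.637 -0.176  0.039] [ 0.556 -0.218  0.006]
bur [ 0.113  0.206 -0.77 ] [0.569 0.724 0.638] [0.267 0.319 0.014]
carton [ 0.379 -1.19  -0.778] [ 0.863 -0.155  0.674] [ 0.655 -0.368  0.415]
```

View pics/s1.png

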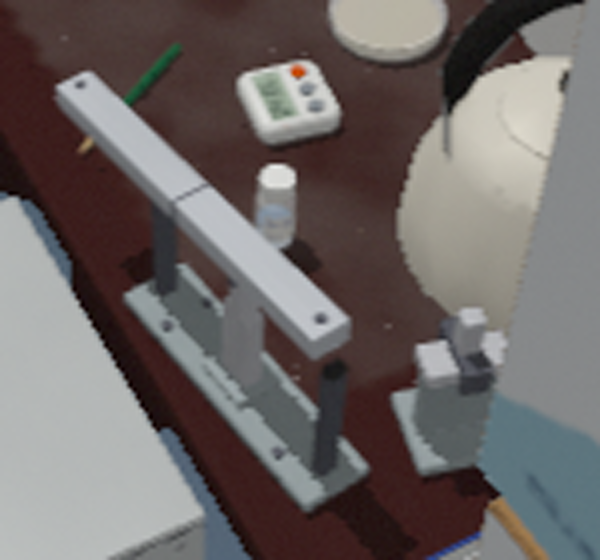

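View pics/t1.png

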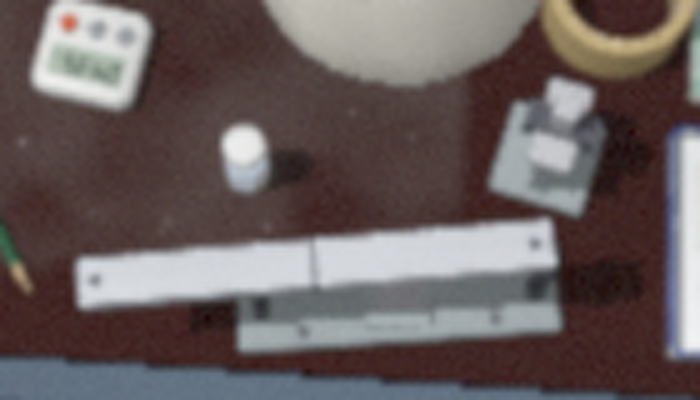

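The scene crop shows the groove at (190,195), left of the central post at (243,310). The heavy left end leans on the post at (165,245), and the saddle on its rest is at (470,350). The top crop shows the stand base's near corners at (238,352) and (562,330), the rest's corners at (517,100), (607,125), (580,215) and (490,187), and the saddle grip at (570,100).

```bash
python3 - <<'E'
from h import *
print([a for a in dir(ctrl) if a[0]!='_'])
t=cam('top'); s=cam('scene')
f=lambda p:np.array(p)/5+[250,150]-.4
g=lambda p:np.array(p)/4+[280,140]-.4
print('base near L,R (top)',plane(t,f([(238,352),(562,330)]),.01).round(4).tolist())
print('base L, Rn, Rb (scene)',plane(s,g([(126,297),(310,507),(368,467)]),.01).round(4).tolist())
r=plane(t,f([(517,100),(607,125),(580,215),(490,187)]),.01); print('rest',r.round(4).tolist(),r.mean(0))
print('groove top',plane(t,f([(313,262)]),.135)[0].round(4),'scene',plane(s,g([(190,195)]),.135)[0].round(4))
print('grip top: top',plane(t,f([(570,100)]),.116)[0].round(4),'scene',plane(s,g([(471,316)]),.116)[0].round(4))
print('post right top scene',plane(s,g([(333,370)]),.114)[0].round(4))
for c in(t,s):
    P,u,v=cloud(c); 
    a=np.degrees(np.arctan2(P[:,1],P[:,0])); r=np.hypot(P[:,0],P[:,1])
    for z0,z1 in((.1,.2),(.2,.4),(.4,.7)):
        print(z0,[(int(k),round(float(r[q].min()),2)) for k in range(-20,65,5) if (q:=(P[:,2]>z0)&(P[:,2]<z1)&(a>=k)&(a<k+5)&(r>.13)).sum()>3])
    q=(P[:,0]>.5)&(P[:,0]<.75)&(P[:,1]>-.3)&(P[:,1]<.0)&(P[:,2]>.13)
    d=np.hypot(P[:,0]-.61,P[:,1]+.108)
    for z0 in(.05,.1,.15,.2,.3,.4,.5,.6):
        w=(P[:,2]>z0)&(P[:,2]<z0+.1)&(d>.035)&(d<.3)&(P[:,0]>.53)
        if w.sum()>3:
            W=P[w]; i=np.argsort(d[w])[2]; print('near saddle',z0,d[w][i].round(3),W[i].round(3))
E
```

```text
['Unreachable', 'tcp_to_grasp']
base near L,R (top) [[0.4657, 0.0876, 0.01], [0.4923, -0.1126, 0.01]]
base L, Rn, Rb (scene) [[0.4709, 0.082, 0.01], [0.4987, -0.1132, 0.01], [0.544, -0.1051, 0.01]]
rest [[0.6401, -0.0786, 0.01], [0.6271, -0.1365, 0.01], [0.5669, -0.1213, 0.01], [0.5815, -0.0639, 0.01]] [ 0.60391311 -0.10009681  0.01      ]
groove top [0.4967 0.0434 0.135 ] scene [0.4987 0.0418 0.135 ]
grip top: top [ 0.6078 -0.1005  0.116 ] scene [ 0.606  -0.0998  0.116 ]
post right top scene [ 0.5177 -0.0952  0.114 ]
0.1 [(-20, 0.19), (-15, 0.19), (-10, 0.19), (-5, 0.19), (0, 0.2), (5, 0.2), (10, 0.2), (15, 0.21), (20, 0.21), (25, 0.94), (30, 0.99), (35, 0.38), (40, 1.12), (45, 0.36), (50, 0.36), (55, 0.52), (60, 0.59)]
0.2 [(-20, 0.74), (-15, 0.76), (-10, 0.86), (-5, 0.71), (0, 0.67), (5, 0.86), (10, 0.87), (15, 0.89), (20, 0.91), (25, 0.94), (30, 0.38), (35, 0.36), (40, 0.38), (45, 0.36), (50, 0.36), (60, 0.9)]
0.4 [(-20, 0.69), (-15, 0.87), (-10, 0.86), (-5, 0.85), (0, 0.85), (5, 0.86), (10, 0.87), (15, 0.89), (20, 0.91), (25, 0.95), (30, 0.38), (35, 0.13), (40, 0.13), (45, 0.13)
[... 535 characters left out ...]
), (40, 1.12), (45, 0.36), (50, 0.39), (55, 0.52), (60, 0.58)]
0.2 [(-20, 0.75), (-5, 0.7), (0, 0.67), (5, 0.87), (10, 0.87), (15, 0.89), (20, 0.91), (25, 0.95), (30, 0.36), (35, 0.36), (40, 0.38), (45, 0.36), (50, 0.37)]
0.4 [(-20, 0.7), (0, 0.86), (5, 0.86), (10, 0.87), (15, 0.89), (30, 0.36), (35, 0.13), (40, 0.38), (45, 0.37), (50, 0.37)]
near saddle 0.05 0.078 [ 0.673 -0.061  0.056]
near saddle 0.1 0.098 [ 0.685 -0.044  0.104]
near saddle 0.15 0.136 [0.672 0.013 0.189]
near saddle 0.2 0.137 [0.679 0.01  0.203]
near saddle 0.3 0.164 [ 0.675 -0.258  0.398]
near saddle 0.4 0.151 [ 0.611 -0.259  0.48 ]
near saddle 0.5 0.143 [ 0.621 -0.251  0.592]
near saddle 0.6 0.137 [ 0.621 -0.244  0.65 ]
```

Two views agree on these positions:
- **Central post top:** about (0.507, -0.010), stand x at yaw 97.6°.
- **Saddle:** about (0.606, -0.100), yaw about -14°.
- **Burette stand:** at r ≥ 0.36 m, so I'll fold the arm in before swinging past it.

carry_out(motion=[-0.026,-0.076,0.02,0,0,0,-0.052,-0.152,0.04,0,0,0,-0.078,-0.228,0.06,0,0,0,-0.104,-0.304,0.08,0,0,0,-0.13,-0.378,0.1,0,0,0], gripper=1)

```text
time: 0.82
tool_pos: [0.119, 0.3434, 0.2715]
eef_rot: [0.166, 0.986, -0.0, 0.0]
force: [0.3, 0.9, 0.8]
width: 0.998
```

carry_out(motion=[-0.026,-0.076,0.02,0,0,0,-0.052,-0.152,0.04,0,0,0,-0.078,-0.228,0.06,0,0,0,-0.104,-0.304,0.08,0,0,0,-0.13,-0.378,0.1,0,0,0])

```text
time: 1.23
tool_pos: [0.0669, 0.1921, 0.3117]
eef_rot: [0.166, 0.986, 0.0, 0.0]
force: [-0.0, 1.1, 1.0]
width: 0.999
```

carry_out(motion=[0.053,-0.02,0,0,0,-0.0176,0.102,-0.047,0,0,0,-0.0351,0.148,-0.079,0,0,0,-0.0527,0.191,-0.117,0,0,0,-0.0702,0.229,-0.159,0,0,0,-0.0878])

```text
time: 1.65
tool_pos: [0.1597, 0.1295, 0.3115]
eef_rot: [0.43, 0.903, 0.001, 0.0]
force: [-0.2, 0.0, 0.3]
width: 1.002
```

carry_out(motion=[0.033,-0.046,0,0,0,-0.0176,0.061,-0.095,0,0,0,-0.0351,0.084,-0.147,0,0,0,-0.0527,0.1,-0.201,0,0,0,-0.0702,0.111,-0.256,0,0,0,-0.0878])

```text
time: 2.07
tool_pos: [0.2037, 0.0267, 0.3114]
eef_rot: [0.66, 0.751, 0.0, 0.0]
force: [0.4, -0.5, -0.3]
width: 1.005
```

carry_out(motion=[0.075,0.001,-0.02,0,0,0,0.15,0.002,-0.05,0,0,0,0.225,0.003,-0.08,0,0,0,0.3,0.004,-0.11,0,0,0,0.373,0.004,-0.14,0,0,0])

```text
time: 2.48
tool_pos: [0.3542, 0.0291, 0.2548]
eef_rot: [0.658, 0.753, 0.0, 0.0]
force: [0.2, 0.4, 1.1]
width: 0.997
```

carry_out(motion=[0.085,0.001,-0.03,0,0,0,0.17,0.002,-0.06,0,0,0,0.25,0.003,-0.09,0,0,0,0.32,0.003,-0.12,0,0,0,0.373,0.003,-0.14,0,0,0])

```text
time: 2.9
tool_pos: [0.5037, 0.0305, 0.1976]
eef_rot: [0.658, 0.753, -0.0, -0.0]
force: [-0.9, 0.9, 0.7]
width: 0.995
```

```bash
python3 - <<'E'
from h import *
t=cam('top'); s=cam('scene')
cv2.imwrite('pics/m2.png',np.hstack([cv2.resize(t['img'][150:270,250:390],None,fx=2.85,fy=2.85),cv2.resize(s['img'][100:220,270:410],None,fx=2.85,fy=2.85)]))
q=monitor.sense();print(q['joints'].round(3),q['tool_pos'].round(4),q['eef_rot'].round(3),q['force'].round(2),q['time'])
E
```

```text
[ 0.061  0.092 -0.153  1.329 -0.     1.497] [0.5037 0.0305 0.1967] [ 0.658  0.753 -0.001 -0.001] [-0.42 -0.58 -0.41] 3.0
```

View pics/m2.png

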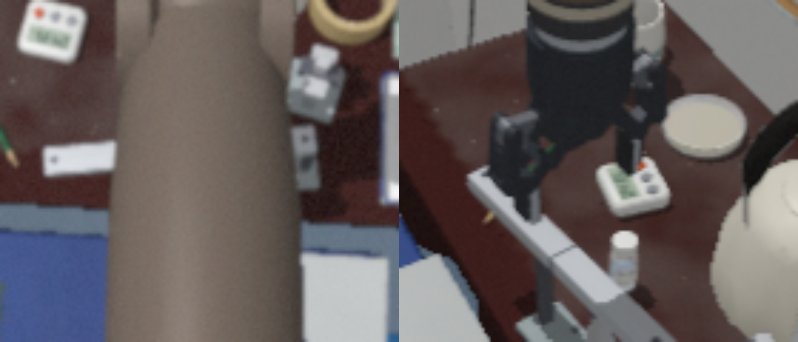

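The left half shows the arm hiding most of the bar from the top camera, so I'll judge tilt from the scene view. The right half shows the open fingers at (530,215) and (628,170), on either side of the bar. I'll lower and grip gently.

carry_out(motion=[-0.007,0,-0.05,0,0,0,-0.007,0,-0.1,0,0,0,-0.007,0,-0.15,0,0,0,-0.007,0,-0.19,0,0,0,-0.007,0,-0.215,0,0,0])

```text
time: 3.42
tool_pos: [0.4977, 0.0306, 0.112]
eef_rot: [0.658, 0.753, -0.001, -0.001]
force: [-0.2, 0.3, 0.2]
width: 1.001
```

carry_out(motion=[0,0,0,0,0,0,0,0,0,0,0,0,0,0,0,0,0,0,0,0,0,0,0,0,0,0,0,0,0,0], gripper=0.15, grip_force=20)

```text
time: 3.83
tool_pos: [0.4997, 0.0306, 0.1144]
eef_rot: [0.658, 0.753, 0.001, 0.001]
force: [-4.5, -0.9, 9.3]
width: 0.305
```

carry_out(motion=[0,0,0,0,0,0,0,0,0,0,0,0,0,0,0,0,0,0,0,0,0,0,0,0,0,0,0,0,0,0])

```text
time: 4.25
tool_pos: [0.4998, 0.0307, 0.1143]
eef_rot: [0.658, 0.753, 0.001, 0.001]
force: [-0.2, 0.2, 5.9]
width: 0.298
```

carry_out(motion=[0,0,0.002,0,0,0,0,0,0.004,0,0,0,0,0,0.006,0,0,0,0,0,0.007,0,0,0,0,0,0.007,0,0,0])

```text
time: 4.67
tool_pos: [0.4987, 0.0305, 0.1156]
eef_rot: [0.658, 0.753, -0.001, -0.0]
force: [-0.6, 0.2, -3.9]
width: 0.297
```

carry_out(motion=[0,0,-0.0025,0,0,0,0.0015,-0.0125,-0.0016,0,0,0,0.0033,-0.025,-0.0007,0,0,0,0.005,-0.0375,0.0002,0,0,0,0.0066,-0.0495,0.001,0,0,0])

```text
time: 5.08
tool_pos: [0.5018, 0.01, 0.1165]
eef_rot: [0.658, 0.753, -0.0, 0.0]
force: [0.8, -0.3, -3.2]
width: 0.298
```

```bash
cat >> h.py <<'E'
S=np.array([-.1317,.9913]); N=np.array([.9913,.1317]); E0=np.array([.507,-.010])
def tilt(c,r=.013):
    """bar top from depth: slope along stand x (>0: +x end up), ends along stand x"""
    P,u,v=cloud(c); d=P[:,:2]-E0; a=d@S; b=d@N
    m=(abs(b+.001)<r)&(P[:,2]>.11)&(P[:,2]<.165)&(abs(a)<.21)
    a,z,b=a[m],P[m,2],b[m]
    for _ in range(4):
        A=np.c_[a,b,np.ones(len(a))]; k=np.linalg.lstsq(A,z,rcond=None)[0]; e=z-A@k; g=abs(e)<max(2.2*np.median(abs(e)),.002)
        a,b,z=a[g],b[g],z[g]
    return dict(slope=k[0].round(4),z0=k[2].round(4),n=len(a),ends=np.percentile(a,[.5,99.5]).round(4),sd=e.std().round(4))
E
python3 - <<'E'
from h import *
print(tilt(cam('scene')),tilt(cam('top'))); q=monitor.sense();print(q['tool_pos'].round(4),q['force'].round(2),q['ft_torque'].round(3))
E
```

```text
{'slope': np.float64(-0.0742), 'z0': np.float64(0.1404), 'n': 606, 'ends': array([-0.1029,  0.1636]), 'sd': np.float64(0.001)} {'slope': np.float64(-0.0765), 'z0': np.float64(0.1403), 'n': 209, 'ends': array([-0.1015,  0.1663]), 'sd': np.float64(0.0012)}
[0.5019 0.0098 0.1165] [-0.19  0.25 -4.32] [-0.101 -0.005  0.035]
```

carry_out(motion=[0,0,-0.001,0,0,0,0,0,-0.002,0,0,0,0,0,-0.003,0,0,0,0,0,-0.003,0,0,0,0,0,-0.003,0,0,0])

```text
time: 5.6
tool_pos: [0.502, 0.0107, 0.1158]
eef_rot: [0.658, 0.753, 0.0, 0.0]
force: [-1.1, -2.3, 3.3]
width: 0.296
```

carry_out(motion=[0,0,0,0,0,0,0,0,0,0,0,0,0,0,0,0,0,0,0,0,0,0,0,0,0,0,0,0,0,0], gripper=0.45)

```text
time: 6.02
tool_pos: [0.5018, 0.0109, 0.1152]
eef_rot: [0.658, 0.753, 0.0, -0.0]
force: [-0.1, -0.9, 0.8]
width: 0.45
```

```bash
python3 - <<'E'
from h import *
print(tilt(cam('scene')),tilt(cam('top'))); q=monitor.sense();print(q['tool_pos'].round(4),q['force'].round(2),q['ft_torque'].round(3),q['time'])
E
```

```text
{'slope': np.float64(-0.0691), 'z0': np.float64(0.1398), 'n': 598, 'ends': array([-0.102 ,  0.1658]), 'sd': np.float64(0.001)} {'slope': np.float64(-0.0695), 'z0': np.float64(0.1396), 'n': 217, 'ends': array([-0.0994,  0.1682]), 'sd': np.float64(0.0013)}
[0.5017 0.0108 0.1152] [-0.14  0.22  0.1 ] [-0.034 -0.057 -0.035] 6.1167
```

carry_out(motion=[0,0,0.001,0,0,0,0,0,0.001,0,0,0,0,0,0.001,0,0,0,0,0,0.001,0,0,0,0,0,0.001,0,0,0], gripper=0.15)

```text
time: 6.53
tool_pos: [0.5018, 0.0108, 0.1157]
eef_rot: [0.658, 0.753, 0.0, -0.0]
force: [-0.1, 0.0, 1.2]
width: 0.303
```

carry_out(motion=[0.0011,-0.008,0.0008,0,0,0,0.0022,-0.016,0.0014,0,0,0,0.0033,-0.025,0.002,0,0,0,0.0044,-0.034,0.0026,0,0,0,0.0053,-0.0397,0.003,0,0,0])

```text
time: 6.95
tool_pos: [0.5039, -0.0055, 0.117]
eef_rot: [0.658, 0.753, 0.0, -0.0]
force: [-0.3, 2.7, 0.6]
width: 0.3
```

carry_out(motion=[0,0,0,0,0,0,0,0,0,0,0,0,0,0,0,0,0,0,0,0,0,0,0,0,0,0,0,0,0,0], gripper=0.45)

```text
time: 7.37
tool_pos: [0.5038, -0.0052, 0.1169]
eef_rot: [0.658, 0.753, -0.0, 0.0]
force: [0.1, 0.4, 0.0]
width: 0.452
```

```bash
python3 - <<'E'
from h import *
print(tilt(cam('scene')),tilt(cam('top'))); q=monitor.sense();print(q['tool_pos'].round(4),q['force'].round(2),q['ft_torque'].round(3),q['time'])
E
```

```text
{'slope': np.float64(-0.0682), 'z0': np.float64(0.1395), 'n': 624, 'ends': array([-0.1191,  0.1481]), 'sd': np.float64(0.001)} {'slope': np.float64(-0.0686), 'z0': np.float64(0.1395), 'n': 235, 'ends': array([-0.1163,  0.1515]), 'sd': np.float64(0.0013)}
[ 0.5039 -0.0051  0.1169] [ 0.63 -0.65 -0.85] [0.008 0.032 0.027] 7.4667
```

carry_out(motion=[0,0,0.0005,0,0,0,0,0,0.0005,0,0,0,0,0,0.0005,0,0,0,0,0,0.0005,0,0,0,0,0,0.0005,0,0,0], gripper=0.15)

```text
time: 7.88
tool_pos: [0.5039, -0.005, 0.1172]
eef_rot: [0.658, 0.753, 0.0, -0.0]
force: [-0.3, -0.0, 1.1]
width: 0.302
```

carry_out(motion=[0.0011,-0.008,0.0008,0,0,0,0.0022,-0.016,0.0014,0,0,0,0.0033,-0.025,0.002,0,0,0,0.0044,-0.034,0.0026,0,0,0,0.0053,-0.0397,0.003,0,0,0])

```text
time: 8.3
tool_pos: [0.5061, -0.0213, 0.1184]
eef_rot: [0.658, 0.753, 0.0, -0.0]
force: [-0.9, 2.5, 1.6]
width: 0.298
```

carry_out(motion=[0,0,0,0,0,0,0,0,0,0,0,0,0,0,0,0,0,0,0,0,0,0,0,0,0,0,0,0,0,0], gripper=0.45)

```text
time: 8.72
tool_pos: [0.5059, -0.0211, 0.1183]
eef_rot: [0.658, 0.753, -0.0, 0.0]
force: [0.1, -0.9, -1.1]
width: 0.448
```

```bash
python3 - <<'E'
from h import *
print(tilt(cam('scene')),tilt(cam('top'))); q=monitor.sense();print(q['tool_pos'].round(4),q['force'].round(2),q['ft_torque'].round(3),q['time'])
E
```

```text
{'slope': np.float64(-0.0171), 'z0': np.float64(0.1395), 'n': 675, 'ends': array([-0.1369,  0.1312]), 'sd': np.float64(0.001)} {'slope': np.float64(-0.0183), 'z0': np.float64(0.1389), 'n': 237, 'ends': array([-0.1352,  0.1341]), 'sd': np.float64(0.0014)}
[ 0.506  -0.021   0.1183] [0.14 0.01 0.19] [-0.006  0.027 -0.014] 8.8167
```

carry_out(motion=[0,0,0,0,0,0,0,0,0,0,0,0,0,0,0,0,0,0,0,0,0,0,0,0,0,0,0,0,0,0])

```text
time: 9.23
tool_pos: [0.506, -0.021, 0.1183]
eef_rot: [0.658, 0.753, -0.0, 0.0]
force: [-0.7, 0.1, -0.2]
width: 0.445
```

```bash
python3 - <<'E'
from h import *
for i in range(2): print(tilt(cam('scene'))['slope'],tilt(cam('top'))['slope'])
E
```

```text
-0.017 -0.0156
-0.0171 -0.0207
```

carry_out(motion=[0,0,0.0005,0,0,0,0,0,0.0005,0,0,0,0,0,0.0005,0,0,0,0,0,0.0005,0,0,0,0,0,0.0005,0,0,0], gripper=0.15)

```text
time: 9.85
tool_pos: [0.5061, -0.021, 0.1186]
eef_rot: [0.658, 0.753, 0.0, 0.0]
force: [-0.2, 0.4, 0.7]
width: 0.301
```

carry_out(motion=[0.0002,-0.0015,0.0001,0,0,0,0.0004,-0.003,0.0001,0,0,0,0.0006,-0.0045,0.0001,0,0,0,0.0008,-0.0062,0.0001,0,0,0,0.0008,-0.0062,0.0001,0,0,0])

```text
time: 10.27
tool_pos: [0.5063, -0.0233, 0.1186]
eef_rot: [0.658, 0.753, 0.0, -0.0]
force: [-0.3, 2.2, 1.4]
width: 0.3
```

carry_out(motion=[0,0,0,0,0,0,0,0,0,0,0,0,0,0,0,0,0,0,0,0,0,0,0,0,0,0,0,0,0,0], gripper=0.45)

```text
time: 10.68
tool_pos: [0.5063, -0.0236, 0.1185]
eef_rot: [0.658, 0.753, -0.0, 0.0]
force: [0.3, 0.0, -0.6]
width: 0.449
```

carry_out(motion=[0,0,0,0,0,0,0,0,0,0,0,0,0,0,0,0,0,0,0,0,0,0,0,0,0,0,0,0,0,0])

```text
time: 11.1
tool_pos: [0.5063, -0.0235, 0.1185]
eef_rot: [0.658, 0.753, -0.0, 0.0]
force: [-0.6, 0.3, -1.1]
width: 0.455
```

```bash
python3 - <<'E'
from h import *
for i in range(3): print(tilt(cam('scene')),tilt(cam('top'))['slope'])
E
```

```text
{'slope': np.float64(-0.0024), 'z0': np.float64(0.1395), 'n': 679, 'ends': array([-0.1396,  0.1277]), 'sd': np.float64(0.001)} -0.0012
{'slope': np.float64(-0.0034), 'z0': np.float64(0.1394), 'n': 692, 'ends': array([-0.1399,  0.1288]), 'sd': np.float64(0.0009)} -0.0062
{'slope': np.float64(-0.0032), 'z0': np.float64(0.1394), 'n': 699, 'ends': array([-0.14  ,  0.1284]), 'sd': np.float64(0.001)} -0.0036
```

The bar balances at a slope of about -0.003 rad, roughly 0.4 mm off. I'll leave it and go to the saddle.

carry_out(motion=[0,0,0.03,0,0,0,0,0,0.08,0,0,0,0,0,0.14,0,0,0,0,0,0.21,0,0,0,0,0,0.28,0,0,0])

```text
time: 11.82
tool_pos: [0.5058, -0.0234, 0.2314]
eef_rot: [0.658, 0.753, -0.0, -0.0]
force: [1.5, 0.4, 0.6]
width: 0.448
```

carry_out(motion=[0.025,-0.019,0,0,0,0.019,0.05,-0.038,0,0,0,0.038,0.075,-0.057,0,0,0,0.057,0.1,-0.076,0,0,0,0.076,0.125,-0.096,0,0,0,0.095], gripper=0.7)

```text
time: 12.23
tool_pos: [0.5568, -0.0622, 0.2306]
eef_rot: [0.405, 0.914, 0.0, 0.0]
force: [-0.0, -0.2, 0.4]
width: 0.7
```

carry_out(motion=[0.025,-0.019,0,0,0,0.019,0.05,-0.038,0,0,0,0.038,0.075,-0.057,0,0,0,0.057,0.1,-0.076,0,0,0,0.076,0.125,-0.096,0,0,0,0.095])

```text
time: 12.65
tool_pos: [0.6068, -0.1006, 0.2304]
eef_rot: [0.118, 0.993, 0.0, -0.0]
force: [-0.3, 0.4, 1.1]
width: 0.697
```

```bash
python3 - <<'E'
from h import *
t=cam('top'); s=cam('scene')
print(tilt(s),tilt(t))
P,u,v=cloud(s); m=(abs(P[:,0]-.606)<.045)&(abs(P[:,1]+.1)<.045)
for a,b in((.073,.084),(.084,.095),(.105,.125)):
    W=P[m&(P[:,2]>a)&(P[:,2]<b)]; print(a,len(W),W.mean(0).round(4) if len(W) else '',W.min(0).round(3),W.max(0).round(3))
cv2.imwrite('pics/m3.png',np.hstack([cv2.resize(t['img'][150:270,250:390],None,fx=2.85,fy=2.85),cv2.resize(s['img'][150:270,300:440],None,fx=2.85,fy=2.85)]))
q=monitor.sense();print(q['joints'].round(3),q['tool_pos'].round(4),q['eef_rot'].round(3),q['time'])
E
```

```text
{'slope': np.float64(-0.0028), 'z0': np.float64(0.1394), 'n': 854, 'ends': array([-0.1395,  0.1271]), 'sd': np.float64(0.0009)} {'slope': np.float64(0.0017), 'z0': np.float64(0.1386), 'n': 340, 'ends': array([-0.0333,  0.1314]), 'sd': np.float64(0.0013)}
0.073 152 [ 0.5994 -0.1023  0.0803] [ 0.578 -0.123  0.073] [ 0.633 -0.079  0.084]
0.084 88 [ 0.6022 -0.1066  0.0891] [ 0.585 -0.124  0.084] [ 0.626 -0.078  0.095]
0.105 49 [ 0.605  -0.1027  0.1144] [ 0.599 -0.109  0.105] [ 0.613 -0.094  0.119]
[-0.165  0.302  0.177  1.446 -0.     0.078] [ 0.6072 -0.1011  0.2297] [ 0.121  0.993 -0.    -0.   ] 12.75
```

View pics/m3.png

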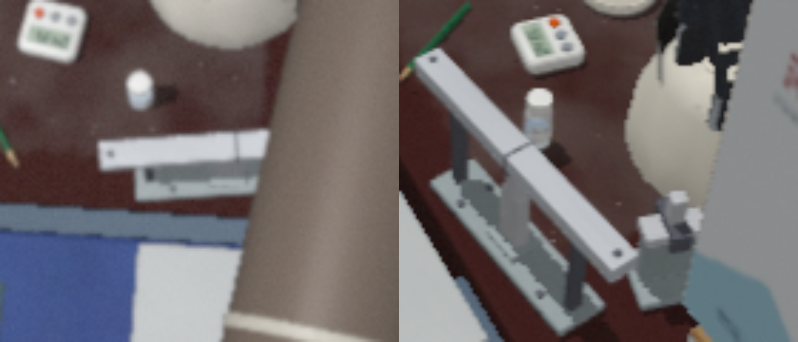

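The bar lies level with its groove just left of the central post, seen in the right half at (518,152) with the post below at (515,200). The saddle on its rest is at (678,215), clear of the hand.

carry_out(motion=[0,0,-0.07,0,0,0,0,0,-0.15,0,0,0,0,0,-0.23,0,0,0,0,0,-0.3,0,0,0,0,0,-0.345,0,0,0])

```text
time: 13.17
tool_pos: [0.6042, -0.0995, 0.0894]
eef_rot: [0.123, 0.992, 0.0, -0.002]
force: [0.6, 0.9, -1.2]
width: 0.698
```

carry_out(motion=[0,0,0,0,0,0,0,0,0,0,0,0,0,0,0,0,0,0,0,0,0,0,0,0,0,0,0,0,0,0], gripper=0, grip_force=25)

```text
time: 13.58
tool_pos: [0.6075, -0.1004, 0.0947]
eef_rot: [0.121, 0.993, -0.0, 0.002]
force: [0.8, 0.4, 4.0]
width: 0.159
```

carry_out(motion=[0,0,0,0,0,0,0,0,0,0,0,0,0,0,0,0,0,0,0,0,0,0,0,0,0,0,0,0,0,0])

```text
time: 14.0
tool_pos: [0.6075, -0.1003, 0.0948]
eef_rot: [0.121, 0.993, 0.0, 0.002]
force: [-0.9, 0.6, 7.3]
width: 0.156
```

carry_out(motion=[0,0,0.02,0,0,0,0,0,0.07,0,0,0,0,0,0.14,0,0,0,0,0,0.21,0,0,0,0,0,0.27,0,0,0])

```text
time: 14.42
tool_pos: [0.6063, -0.1003, 0.2031]
eef_rot: [0.121, 0.993, -0.0, 0.001]
force: [-0.4, -0.4, 0.8]
width: 0.154
```

carry_out(motion=[-0.025,0.022,0,0,0,-0.019,-0.05,0.044,0,0,0,-0.038,-0.075,0.066,0,0,0,-0.057,-0.1,0.088,0,0,0,-0.076,-0.125,0.11,0,0,0,-0.095])

```text
time: 14.83
tool_pos: [0.5558, -0.056, 0.2013]
eef_rot: [0.41, 0.912, 0.0, 0.0]
force: [-0.0, -0.9, -0.2]
width: 0.155
```

carry_out(motion=[-0.025,0.022,0,0,0,-0.019,-0.05,0.045,0,0,0,-0.038,-0.075,0.07,0,0,0,-0.057,-0.1,0.095,0,0,0,-0.076,-0.13,0.116,0,0,0,-0.095])

```text
time: 15.25
tool_pos: [0.504, -0.0094, 0.2013]
eef_rot: [0.66, 0.751, 0.0, 0.0]
force: [-0.8, 0.2, -1.4]
width: 0.155
```

carry_out(motion=[0,0,0,0,0,0,0,0,0,0,0,0,0,0,0,0,0,0,0,0,0,0,0,0,0,0,0,0,0,0])

```text
time: 15.67
tool_pos: [0.5048, -0.0102, 0.2005]
eef_rot: [0.658, 0.753, -0.0, 0.0]
force: [0.7, -0.2, -0.4]
width: 0.156
```

```bash
python3 - <<'E'
from h import *
s=cam('scene'); t=cam('top'); print(tilt(s,.011))
q=monitor.sense();print(q['joints'].round(3),q['tool_pos'].round(4),q['eef_rot'].round(4),q['force'].round(2),q['time'],q['width'])
P,u,v=cloud(t); d=P[:,:2]-E0; a=d@S; b=d@N; m=(P[:,2]>.13)&(P[:,2]<.148)&(abs(b)<.03)
for lo in range(-130,130,20):
    w=m&(a>lo/1e3)&(a<lo/1e3+.02)
    if w.sum()>12: print(lo,w.sum(),np.percentile(b[w],[2,98]).round(4),b[w].mean().round(4))
cv2.imwrite('pics/m4.png',cv2.resize(s['img'][120:260,290:420],None,fx=4.2,fy=4.2,interpolation=cv2.INTER_CUBIC))
# projected edge pixels in scene for reference
pt=np.array([[E0[0],E0[1],.12],[E0[0],E0[1],.138],[*(E0+.085*S),.114],[*(E0-.085*S),.114]])
print(cv2.projectPoints(pt,s['rvec'],s['tvec'],s['K'],s['D'])[0].reshape(-1,2).round(1).tolist())
E
```

```text
{'slope': np.float64(-0.0014), 'z0': np.float64(0.1395), 'n': 704, 'ends': array([-0.1394,  0.1275]), 'sd': np.float64(0.0009)}
[-0.02   0.089 -0.148  1.334 -0.     1.416] [ 0.5046 -0.0102  0.2004] [ 6.579e-01  7.531e-01 -1.000e-04 -1.000e-04] [-0.74  0.17 -0.35] 15.7667 0.15782433197758386
-130 49 [-0.0174  0.0067] -0.0059
50 25 [-0.0171  0.0082] -0.0033
70 65 [-0.0174  0.0063] -0.0055
90 69 [-0.0174  0.0086] -0.0049
110 66 [-0.0173  0.0071] -0.0054
[[340.5, 206.0], [340.6, 201.0], [320.1, 185.9], [362.8, 231.7]]
```

View pics/m4.png

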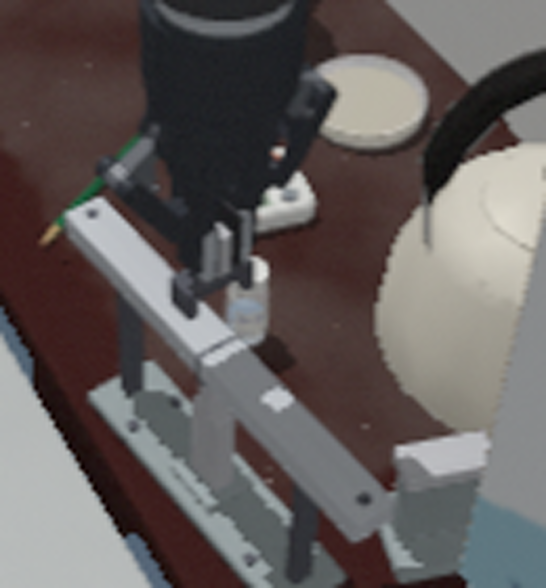

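The saddle hangs square over the bar, its near leg at (185,298), its far leg at (243,275) and the central post below at (213,440). Bar yaw and tool yaw agree, so I'll lower slowly.

carry_out(motion=[0,0,-0.02,0,0,0,0,0,-0.045,0,0,0,0,0,-0.065,0,0,0,0,0,-0.08,0,0,0,0,0,-0.08,0,0,0])

```text
time: 16.18
tool_pos: [0.5032, -0.0098, 0.1664]
eef_rot: [0.658, 0.753, -0.001, -0.001]
force: [-0.1, -0.1, -1.1]
width: 0.158
```

carry_out(motion=[0,0,-0.005,0,0,0,0,0,-0.01,0,0,0,0,0,-0.015,0,0,0,0,0,-0.02,0,0,0,0,0,-0.025,0,0,0])

```text
time: 16.6
tool_pos: [0.5044, -0.0098, 0.1586]
eef_rot: [0.658, 0.753, 0.0, 0.0]
force: [-0.4, 0.1, -0.2]
width: 0.154
```

carry_out(motion=[0,0,-0.001,0,0,0,0,0,-0.003,0,0,0,0,0,-0.005,0,0,0,0,0,-0.008,0,0,0,0,0,-0.01,0,0,0])

```text
time: 17.02
tool_pos: [0.5043, -0.0099, 0.1545]
eef_rot: [0.658, 0.753, 0.0, 0.0]
force: [0.4, 0.3, -0.7]
width: 0.159
```

```bash
python3 - <<'E'
from h import *
s=cam('scene'); print(tilt(s,.011))
q=monitor.sense();print(q['tool_pos'].round(4),q['force'].round(2),q['time'])
cv2.imwrite('pics/m5.png',cv2.resize(s['img'][120:260,290:420],None,fx=4.2,fy=4.2,interpolation=cv2.INTER_CUBIC))
E
```

```text
{'slope': np.float64(-0.0005), 'z0': np.float64(0.1398), 'n': 509, 'ends': array([-0.1401,  0.1269]), 'sd': np.float64(0.0009)}
[ 0.5042 -0.0099  0.1543] [-0.19  0.07 -0.69] 17.0667
```

View pics/m5.png

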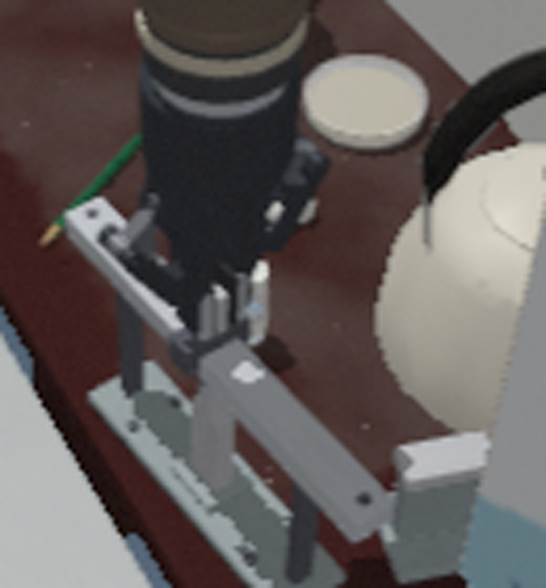

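The saddle is astride the bar, its body near (205,345) with the post axis near (214,430). I'll check that offset with numbers before letting go.

```bash
python3 - <<'E'
from h import *
s=cam('scene'); q=monitor.sense()['tool_pos']
pr=lambda p:cv2.projectPoints(np.array(p,float),s['rvec'],s['tvec'],s['K'],s['D'])[0].reshape(-1,2).round(2).tolist()
print('axis under TCP z .15,.1,.08,.06,.04,.02',pr([[q[0],q[1],z] for z in(.15,.1,.08,.06,.04,.02)]))
print('20mm along',pr([[*(q[:2]+.02*S),.08]]),'10mm perp',pr([[*(q[:2]+.01*N),.08]]))
g=s['img'].astype(int).sum(2)//3
for r in (206,214,218,222,226,230): print(r,g[r,328:356].tolist())
E
```

```text
axis under TCP z .15,.1,.08,.06,.04,.02 [[339.63, 197.95], [339.25, 211.82], [339.1, 217.06], [338.96, 222.14], [338.82, 227.07], [338.69, 231.85]]
20mm along [[334.28, 211.78]] 10mm perp [[342.46, 215.2]]
206 [65, 65, 63, 56, 51, 52, 52, 54, 51, 84, 115, 121, 120, 120, 120, 121, 121, 121, 121, 159, 191, 169, 121, 112, 78, 33, 36, 32]
214 [92, 96, 97, 103, 127, 124, 80, 63, 93, 110, 107, 109, 111, 115, 116, 112, 113, 114, 118, 121, 120, 121, 121, 121, 122, 121, 120, 119]
218 [93, 93, 92, 93, 93, 98, 130, 141, 110, 107, 108, 109, 112, 113, 115, 115, 109, 108, 112, 112, 113, 116, 120, 119, 121, 119, 121, 121]
222 [90, 93, 94, 93, 93, 92, 93, 101, 110, 108, 109, 108, 106, 109, 111, 112, 111, 96, 58, 51, 70, 99, 112, 112, 113, 117, 121, 121]
226 [153, 134, 93, 94, 93, 93, 92, 100, 108, 108, 108, 108, 107, 108, 110, 110, 112, 96, 62, 54, 51, 53, 51, 54, 73, 99, 112, 112]
230 [158, 157, 158, 161, 163, 142, 98, 103, 107, 107, 107, 107, 108, 110, 113, 111, 112, 116, 139, 156, 130, 63, 53, 52, 53, 52, 54, 57]
```

```bash
python3 - <<'E'
from h import *
for n in('scene','top'):
    c=cam(n); P,u,v=cloud(c); d=P[:,:2]-E0; a=d@S; b=d@N
    print(n)
    for nm,al in(('a',.085),('mid',0),('b',-.085)):
        m=(P[:,2]>.03)&(P[:,2]<.10)&(abs(a-al)<.03)&(abs(b)<.03)
        if m.sum()>5: print(nm,m.sum(),'along',np.percentile(a[m],[3,25,50,75,97]).round(4),'perp',np.percentile(b[m],[3,25,50,75,97]).round(4))
    m=(P[:,2]>.004)&(P[:,2]<.02)&(abs(a)<.13)&(abs(b)<.04)&(c['img'][v,u].min(1)>70)
    print('base',m.sum(),'along',np.percentile(a[m],[.5,2,98,99.5]).round(4),'perp',np.percentile(b[m],[.5,2,98,99.5]).round(4))
    m=(P[:,2]>.12)&(P[:,2]<.1395)&(abs(a)<.03)&(abs(b)<.04)&(c['img'][v,u].max(1)<85)
    if m.sum()>5: print('saddle dark',m.sum(),np.percentile(a[m],[3,50,97]).round(4),np.percentile(b[m],[3,50,97]).round(4))
    m=(P[:,2]>.13)&(P[:,2]<.147)&(abs(b)<.04)&(abs(a)>.04)&(abs(a)<.12)&(c['img'][v,u].min(1)>105)
    print('bar perp',m.sum(),np.percentile(b[m],[2,50,98]).round(4))
E
```

```text
scene
a 107 along [0.0777 0.079  0.0797 0.0813 0.0882] perp [-0.0063 -0.0049 -0.0024  0.0029  0.0077]
mid 171 along [-0.0148 -0.013  -0.0075 -0.      0.0097] perp [-0.0064 -0.0055 -0.0046 -0.0008  0.0055]
b 103 along [-0.0919 -0.0909 -0.0901 -0.0877 -0.0826] perp [-0.0064 -0.0054 -0.0034  0.0011  0.0059]
base 1043 along [-0.1011 -0.0996  0.0908  0.0959] perp [-0.0242 -0.0237  0.0241  0.0251]
saddle dark 20 [-0.0155 -0.0047  0.0144] [-0.0236 -0.0187  0.0148]
bar perp 495 [-0.0138 -0.0061  0.0101]
top
a 13 along [0.0818 0.0825 0.0852 0.0879 0.0899] perp [-0.0097 -0.0095 -0.0093 -0.0091 -0.0086]
base 98 along [0.0665 0.0668 0.0996 0.1008] perp [-0.0276 -0.0264  0.0059  0.007 ]
bar perp 246 [-0.0176 -0.0051  0.0079]
```

Both views put the post about 1 mm toward -x of the saddle's present place along the row. The bar also sits 2.7 mm off the pad sideways, which explains the pixel offset. I'll nudge 1 mm, lower to contact and release.

carry_out(motion=[0.0003,-0.0025,0,0,0,0,0.0003,-0.0025,-0.001,0,0,0,0.0003,-0.0025,-0.002,0,0,0,0.0003,-0.0025,-0.003,0,0,0,0.0003,-0.0025,-0.003,0,0,0])

```text
time: 17.63
tool_pos: [0.5044, -0.0109, 0.1533]
eef_rot: [0.658, 0.753, -0.0, -0.0]
force: [1.0, -0.6, 0.3]
width: 0.153
```

carry_out(motion=[0,0,0,0,0,0,0,0,0,0,0,0,0,0,0,0,0,0,0,0,0,0,0,0,0,0,0,0,0,0], gripper=0.4)

```text
time: 18.05
tool_pos: [0.5044, -0.0108, 0.1533]
eef_rot: [0.658, 0.753, 0.0, 0.0]
force: [-0.0, -0.6, -0.5]
width: 0.404
```

carry_out(motion=[0,0,0.005,0,0,0,0,0,0.02,0,0,0,0,0,0.05,0,0,0,0,0,0.1,0,0,0,0,0,0.16,0,0,0])

```text
time: 18.47
tool_pos: [0.5037, -0.0108, 0.2175]
eef_rot: [0.658, 0.753, -0.001, -0.001]
force: [0.0, -0.6, 0.4]
width: 0.404
```

```bash
python3 - <<'E'
from h import *
s=cam('scene'); print(tilt(s,.011)); q=monitor.sense();print(q['tool_pos'].round(4),q['force'].round(2),q['time'])
E
```

```text
{'slope': np.float64(-0.0015), 'z0': np.float64(0.1398), 'n': 698, 'ends': array([-0.1395,  0.1257]), 'sd': np.float64(0.0009)}
[ 0.5057 -0.0109  0.2231] [1.48 0.82 4.3 ] 18.5167
```

carry_out(motion=[-0.04,0,0.06,0,0,0,-0.12,0,0.12,0,0,0,-0.2,0,0.16,0,0,0,-0.28,0,0.18,0,0,0,-0.36,0,0.2,0,0,0])

```text
time: 18.93
tool_pos: [0.3593, -0.0109, 0.2987]
eef_rot: [0.658, 0.753, 0.001, 0.001]
force: [0.7, -0.0, 0.1]
width: 0.401
```

carry_out(motion=[-0.08,0,0,0,0,0,-0.16,0,0,0,0,0,-0.24,0,0,0,0,0,-0.3,0,0,0,0,0,-0.34,0,0,0,0,0])

```text
time: 19.35
tool_pos: [0.2222, -0.0108, 0.2981]
eef_rot: [0.658, 0.753, 0.001, 0.001]
force: [-0.4, 0.6, 0.4]
width: 0.404
```

```bash
python3 - <<'E'
from h import *
s=cam('scene'); t=cam('top')
for i in range(2): print(tilt(cam('scene'),.011),tilt(cam('top'),.011)); 
q=monitor.sense();print(q['tool_pos'].round(4),q['time'])
cv2.imwrite('pics/m6.png',np.hstack([cv2.resize(t['img'][160:230,250:380],None,fx=3.05,fy=3.05,interpolation=cv2.INTER_CUBIC)[:213],cv2.resize(s['img'][150:220,290:420],None,fx=3.05,fy=3.05,interpolation=cv2.INTER_CUBIC)[:213]]))
P,u,v=cloud(t); d=P[:,:2]-E0; a=d@S; b=d@N
m=(P[:,2]>.15)&(P[:,2]<.19)&(abs(a)<.04)&(abs(b)<.04); print('grip top',m.sum(),a[m].mean(),b[m].mean(),np.percentile(a[m],[5,95]),P[m,2].max())
P,u,v=cloud(s); d=P[:,:2]-E0; a=d@S; b=d@N
m=(P[:,2]>.15)&(P[:,2]<.19)&(abs(a)<.04)&(abs(b)<.04); print('grip scene',m.sum(),np.percentile(a[m],[5,95]),np.percentile(b[m],[5,95]),P[m,2].max())
E
```

```text
{'slope': np.float64(-0.0014), 'z0': np.float64(0.1397), 'n': 682, 'ends': array([-0.1398,  0.1263]), 'sd': np.float64(0.0009)} {'slope': np.float64(-0.0055), 'z0': np.float64(0.139), 'n': 461, 'ends': array([-0.1372,  0.1312]), 'sd': np.float64(0.0013)}
{'slope': np.float64(-0.0022), 'z0': np.float64(0.1397), 'n': 690, 'ends': array([-0.1405,  0.1265]), 'sd': np.float64(0.0009)} {'slope': np.float64(-0.002), 'z0': np.float64(0.1391), 'n': 469, 'ends': array([-0.1369,  0.1308]), 'sd': np.float64(0.0012)}
[ 0.2253 -0.0109  0.2975] 19.65
grip top 44 0.0036444575715037226 -0.0065294620902938425 [-0.0026531   0.01025661] 0.17938103548946
grip scene 84 [-0.00612181  0.00576739] [-0.00809571  0.00524819] 0.1770771475362215
```

View pics/m6.png

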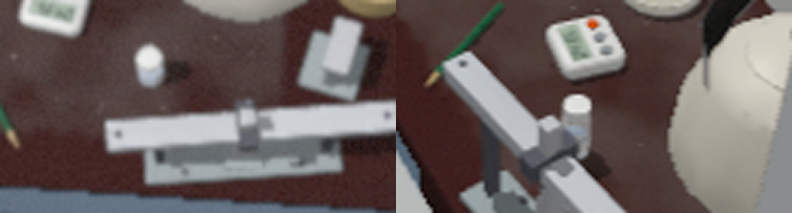

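The left half shows the saddle astride the bar at (247,125), over the middle of the stand base, which spans x = 145 to 342. The vial, pencil and rest look undisturbed. The right half shows it fully seated at (550,150), and the bar is level.

```bash
python3 -c "
from h import *
finish_job()"
```

```text
the job is handed in; nothing more can be done
```

The bar balances level on the central post alone, with the saddle seated astride it above the post. I handed the job in at about 19.7 s, with the arm pulled back clear of everything.

**What I did:** I folded the arm in to pass the burette stand, then gripped the bar lightly. I slid it along its own slope in steps of 20, 16, 16 and 2.5 mm, letting go after each step to read the tilt. I then lifted the saddle from the rest, set it astride the bar and let go. The wrist force was under about 11 N in every reading.

**Last checks:**
- **Level:** with the saddle on, the slope is about -0.002 rad in the scene camera. The two top-camera readings are -0.002 and -0.0055 rad.
- **Saddle seated:** its grip top reads 0.177 to 0.179 m against about 0.174 m expected. The bar's own top also reads 1 to 2 mm high in both cameras.
- **Saddle along the bar:** the checks disagree slightly. The scene camera and the arm's own position put it within about 1 mm of the post, but the top camera puts it 3 to 4 mm towards `catch_a`. I accepted this.
- **Bar sideways:** it sits about 2.7 mm off the pad's centre line, towards the robot.
- **Surroundings:** the vial, pencil and rest look undisturbed in the last picture. I didn't look at the carton of strips again after the start.

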